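Lock the vacuum cleaner's sprung cord reel with its pin

TASK

The vacuum cleaner's cord reel has to be locked under tension before a new cord goes on. Take the T-handled locking pin out of the tool block, stand it in the reel's tubular boss, use it to wind the reel counter-clockwise (seen from above) against its spring while feeling with the tip for the hidden hole in the base, then push the pin fully down, shoulder on the boss, and let go so that the reel stays wound. Work gently: do not force the pin or lean on the reel unit, never let the reel fly back, and leave everything else where it is.

Things in the scene. Friction and masses are not known exactly. Their poses are not given: they have to be found in the camera images.
- pin: Locking pin, 102 mm tall, 70 g: round steel shank 8 mm across, 60 mm long, tip tapered to 5 mm over the last 3 mm; then a shoulder disc 17 mm across, a neck, and a black flat T-handle 14 x 40 x 32 mm high. Origin at the tip, z up the shank, x across the handle's 14 mm thickness, y along its 40 mm width. Starts upright in any of the three holes of the tool block, tip 6 mm over the table.
- grip (a point): Centre of the pin's flat T-handle, 86 mm above the tip (the handle spans 70 to 102 mm above the tip). It is taken across its 14 mm thickness (pin x). The other two tools in the block have round wooden handles.
- shoulder (a point): Underside of the pin's shoulder disc (17 mm across, 4 mm thick), on the axis, 60 mm above the tip. When the pin is home it rests on the boss, and the tip is 12 mm down in the locking hole. While the reel is under tension its spring pinches the pin sideways in the bore, so pushing it down takes 1 to 3 N even before it meets anything.
- block: Drilled wooden tool block, fixed, 60 x 175 x 50 mm high, long side along its y. Origin at the centre of its underside. Three upright holes 10 mm wide and 44 mm deep at y = -56, 0 and 56 mm hold the pin and two round-handled tools, which reach up to 112 mm over the table.
- nutdriver: Bystander: nut driver with a round pale wooden handle 26 mm across, standing in the tool block. Origin at its tip.
- awl: Bystander: awl with a dark wooden pear-shaped handle 30 mm across, standing in the tool block. Origin at its tip.
- cassette: Cord reel unit, fixed flat on the table, its place and yaw vary: dark base plate 210 x 210 x 16 mm with the grey reel (170 mm across) on an upright axle in its middle. Origin on the axle at table height, z up. The base's smooth top, 16 mm over the table, lies hidden under the reel. Nothing on it is higher than the boss (64 mm over the table), save the axle's cap in the middle (68 mm).
- boss (a point): Centre of the mouth of the boss, the reel's only open tube: upright, 21 mm across, 10 mm bore, 65 mm from the axle between drum and rim, mouth 64 mm over the table. It turns with the reel. The bore runs 46 mm down through the reel; 2 mm under it is the base. A pin standing on the base before the hole is found has its shoulder 12 mm above the boss.
- reel (a joint): Turn of the reel, rad: 0 at its rest stop, growing counter-clockwise seen from above, end stop at 2.1. The spring pulls back with 0.13 N m at rest and 0.13 N m more per rad (4 to 5 N at the boss where it locks). The base's locking hole, 11 mm wide, 16 mm deep, hidden on the boss's 65 mm circle, comes under the boss somewhere between 0.9 and 1.5 rad: found only by feel with the pin's tip.
- torch: Bystander: small dark green torch lying on the table, 115 mm long.
- remote: Bystander: black remote control lying on the table, 170 mm long.
- mug: Bystander: cream mug, 95 mm tall.
- screwdriver: Bystander: black-handled screwdriver, 200 mm long, lying on the table to the left of the reel unit (seen from the robot).
- screwdish: Bystander: small white dish behind the reel unit.
- reelcover: Bystander: shallow dark cover, 150 x 110 x 30 mm, lying behind the reel unit.
There are look-alikes about, which are no part of the job. What is shaped like the pin but pink or turquoise is not meant.

How it is judged:
By the outcome, as a careful person would: the job done as asked, in the order asked, and still so for the second after the job is handed in, with the robot touching nothing.
It also fails if it takes over 72 s, if anything falls off the work surface, if the arm or the gripper's body presses on something with over 40 N, if the wrist force passes 120 N, or if a joint passes its speed limit or range.

ROBOT

A 7-joint arm with a two-finger parallel gripper is mounted at the origin on the work surface. World frame = base frame: x ahead of the robot, y to its left, z up, the work surface at z = 0. Lengths are in m, angles in degrees, forces in N, time in s.
With the tool pointing down it reaches from about 0.425 to 0.875 m from the base axis. Payload 4.7 kg.
Tool frame: the origin (TCP) lies midway between the tips of the shut fingers; the grasp point (between the pads) lies env.grip_point_offset behind it (env.grip_point_offset is the distance from the TCP to the grasp point, in m); z points along the fingers, y is the line along which they close (so a half turn about z gives the same grasp; the last joint's range is limited). The gripper opens to 87 mm and grips with 3 to 60 N. Pads are 19 mm wide; open, the fingers measure 117 mm over their backs; the gripper's body (75 mm by 190 mm) begins 51 mm behind the grasp point.
Start: joints at [-73.963, 18.392, -4.016, 83.108, 1.295, 78.541, -3.26], TCP at [0.171, 0.627, 0.223] pointing down, gripper open.
Joint ranges: [-163.93, 163.93], [-17.29, 119.83], [-79.2, 71.16], [3.27, 140.29], [-89.18, 269.18], [5.43, 117.66], [-154.24, 154.24]. Speed limits (degrees/s): [147.25, 147.25, 180, 180, 180, 180, 180].

INTERFACE

Orientations are given as [roll, pitch, yaw] about the fixed x, y, z axes, in that order (R = Rz(yaw) Ry(pitch) Rx(roll)).
In Python, from cell import env gives the robot as it stands.
- The arm moves only by the shell command python3 -m creep 'ROWS' [FORCE]. ROWS is a JSON object of lists of equal length, an entry for each row: "translation": the shift along the tool's x, y, z in units of 0.08 m (1.0 is 0.08 m), a list of three; "turn": the turn, a rotation vector about the tool's x, y, z in units of 180 degrees (1.0 is 180 degrees), a list of three; "grip": the opening, from 0 (shut) to 1 (fully open). In form: {"translation": [[x, y, z], ...], "turn": [[ax, ay, az], ...], "grip": [grip, ...]}. A call has 1 to 5 rows; each row shifts and turns the commanded pose from where the row before left it, along the tool's axes as they then stand; what a row does not reach is not made up. A row lasts 1/8 s, in which the tool goes at most 62.5 mm and 10.7 degrees, less where a joint would pass 70% of its speed; a pose out of reach is approached as far as the arm can. A call with a number of a shift or a turn outside -1 to 1 is refused whole. A call with a gripper value outside its range is refused whole. The fingers move at their own pace and stop on an object; FORCE is the grip in N (left out, the last holds). Time passes only in rows, so rows that do not move let the fingers close. It gives the time, the measured TCP pose, the force, the opening and the grip force at its end, in the units of the state.
- env.get_obs(): the state, without advancing time (a new reading comes with each control period).
- env.read_camera(name): name is "scene" or "top"; returns a dict with "frame" (384x512x3 uint8, red, green, blue), "z_map" (384x512 float32, m along the optical axis (not along the pixel's ray), 0 where there is no reading), "K" (3x3 intrinsics, pixels), "D" ([k1, k2, p1, p2, k3] as OpenCV has them; the pictures are not rectified), "rvec" (rotation vector, rad) and "tvec" (3), from world to camera coordinates, as OpenCV has them. Camera axes: x right, y down, z forward; pixel columns grow to the right and rows downward; lengths in m; the calibration is good to about 2 mm. A picture is of the moment at which its call begins.
- env.sign_off(): hands the job in; it is judged then, once.
The state is a dict: "time_s": time; "qpos": joint angles; "joint_velocities": joint speeds; "effort": joint torques, N m; "tool_pos": TCP position; "tool_rot": TCP orientation; "force": force on the tool from outside, world axes, zero at the start; "wrist_torque": the same for the moment, N m; "grip_width": finger opening in m; "grasp_force": force on a finger pad.
Only numpy, scipy, OpenCV 4.12 (cv2) and the standard library are available. Lean on these libraries where they do the work, as an engineer would, in place of code of your own. Each camera call takes 0.05 s, during which the arm holds its last target. There are 200 camera calls.

## Working session

There is one attempt and no reset: what is moved stays moved. The work goes in short steps, Python scripts to look and compute and a shell command to move; the robot and the scene stay as the last step left them, time stands still between calls to the robot, and variables do not carry over. Pictures are saved under pics/ and viewed, at most 10 in all, crops included, and the job is handed in when it is done.

```bash
mkdir -p pics; ls
python3 - <<'E'
from cell import env
import cv2
o=env.get_obs(); print(o, env.grip_point_offset)
for n in("scene","top"):
    c=env.read_camera(n); cv2.imwrite(f"pics/{n}0.png",c["frame"][:,:,::-1]); print(n,c["K"].tolist(),c["D"],c["rvec"],c["tvec"])
E
```

```text
pics
{'time_s': 0.0, 'qpos': array([-73.96429162,  18.4406522 ,  -4.01579544,  83.17421535,
         1.29530511,  78.5397176 ,  -3.25886827]), 'joint_velocities': array([-0.01411546,  0.03959836, -0.00115086,  0.00168158, -0.0177594 ,
       -0.01165243, -0.05353061]), 'effort': array([-5.01539198e-04, -4.91292965e+01, -4.03942857e-01, -3.12515938e+01,
       -6.38347096e-02,  4.40697314e-02,  1.77578886e-04]), 'tool_pos': array([0.17063302, 0.62664105, 0.2214495 ]), 'tool_rot': array([-1.79890674e+02,  5.85681174e-03,  1.64775475e+02]), 'force': array([0.99043454, 0.2189425 , 0.37562092]), 'wrist_torque': array([ 0.02297467, -0.00412112, -0.03347615]), 'grasp_force': 0.0, 'grip_width': 0.08692208954507226} 0.0187
scene [[432.84229164130704, 0.0, 260.21297696966565], [0.0, 432.84229164130704, 185.88035987409887], [0.0, 0.0, 1.0]] [-0.00011756  0.          0.          0.          0.        ] [ 2.22810486  0.72251941 -0.30011835] [-0.51605192 -0.16845887  1.78070753]
top [[368.8225094253017, 0.0, 253.9838398818331], [0.0, 368.8225094253017, 190.81361887723375], [0.0, 0.0, 1.0]] [-0.03307834  0.          0.          0.          0.        ] [ 2.13265873 -2.17291251  0.12301446] [0.03212873 0.62367609 1.07024132]
```

View pics/scene0.png

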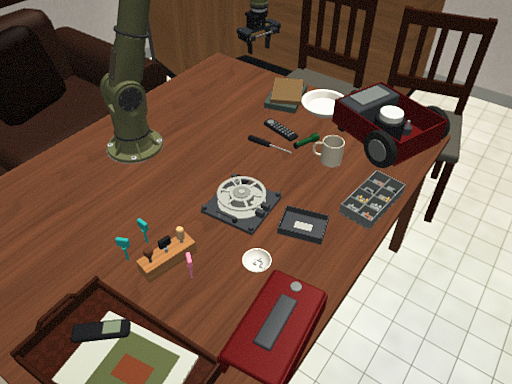

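View pics/top0.png

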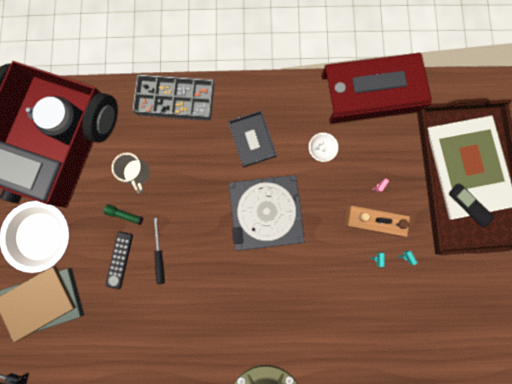

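The top view shows the reel unit at about (266,212), and the tool block at (378,220) with the black T-handle in the middle hole at about (383,220). The pink and turquoise look-alikes stand beside it. I'll crop for detail and measure.

```bash
cat > h.py <<'E'
from cell import env
import cv2, numpy as np
def cam(n):
    c=env.read_camera(n); c["R"]=cv2.Rodrigues(np.array(c["rvec"]))[0]; c["t"]=np.array(c["tvec"]).ravel(); return c
def ray(c,uv):
    p=cv2.undistortPoints(np.array(uv,float).reshape(-1,1,2),c["K"],np.array(c["D"])).reshape(-1,2)
    return np.c_[p,np.ones(len(p))]
def at_z(c,uv,z):
    d=ray(c,uv)@c["R"]; o=-c["R"].T@c["t"]; return o+d*((z-o[2])/d[:,2])[:,None]
def cloud(c):
    v,u=np.mgrid[:384,:512]; r=ray(c,np.stack([u,v],-1).reshape(-1,2))
    z=c["z_map"].reshape(-1,1); P=(r*z-c["t"])@c["R"]; P[z[:,0]<=0]=np.nan; return P.reshape(384,512,3)
def st():
    o=env.get_obs(); print({k:np.round(o[k],4).tolist() for k in("time_s","tool_pos","tool_rot","force","wrist_torque","grip_width","grasp_force")})
E
python3 - <<'E'
from h import *
c=cam("top");P=cloud(c);f=c["frame"]
a=cv2.resize(f[170:255,220:310],None,fx=6,fy=6,interpolation=cv2.INTER_CUBIC)
b=cv2.resize(f[195:245,340:420],None,fx=3,fy=3,interpolation=cv2.INTER_CUBIC)
im=np.zeros((510,790,3),np.uint8); im[:,:540]=a; im[:150,550:790]=b
cv2.imwrite("pics/crop1.png",im[:,:,::-1])
# handle pixels
H=P[...,2]; reg=np.zeros(H.shape,bool); reg[195:245,340:420]=1
dark=f.max(2)<60
m=reg&dark&(H>.085); v,u=np.nonzero(m); print(len(u)); 
for a_ in zip(u,v,np.round(P[m],3).tolist(),f[m].tolist()): print(*a_)
print(at_z(c,[[266,211],[253,230]],.064))
E
```

```text
47
379 218 [0.532, -0.328, 0.106] [59, 49, 46]
380 218 [0.532, -0.331, 0.108] [55, 45, 41]
377 219 [0.53, -0.325, 0.098] [29, 26, 31]
378 219 [0.53, -0.326, 0.106] [27, 29, 30]
379 219 [0.53, -0.328, 0.106] [34, 36, 40]
380 219 [0.529, -0.331, 0.107] [38, 39, 46]
381 219 [0.529, -0.333, 0.108] [36, 37, 43]
382 219 [0.529, -0.335, 0.111] [38, 41, 41]
383 219 [0.529, -0.338, 0.11] [47, 43, 48]
384 219 [0.529, -0.34, 0.112] [48, 44, 41]
385 219 [0.529, -0.345, 0.108] [50, 44, 46]
386 219 [0.529, -0.347, 0.11] [50, 44, 43]
387 219 [0.529, -0.35, 0.108] [57, 49, 44]
376 220 [0.528, -0.326, 0.087] [47, 37, 28]
377 220 [0.527, -0.325, 0.099] [14, 9, 20]
378 220 [0.527, -0.326, 0.104] [22, 27, 32]
379 220 [0.527, -0.328, 0.107] [37, 39, 42]
380 220 [0.527, -0.33, 0.109] [42, 41, 41]
381 220 [0.527, -0.334, 0.106] [42, 44, 47]
382 220 [0.526, -0.335, 0.11] [40, 42, 46]
383 220 [0.526, -0.338, 0.11] [44, 44, 46]
384 220 [0.526, -0.341, 0.109] [37, 40, 42]
385 220 [0.526, -0.345, 0.107] [38, 40, 43]
386 220 [0.526, -0.348, 0.107] [41, 41, 44]
387 220 [0.526, -0.349, 0.112] [38, 42, 43]
388 220 
[... 334 characters left out ...]
 35, 39]
383 221 [0.524, -0.339, 0.106] [33, 36, 42]
384 221 [0.524, -0.341, 0.108] [38, 38, 43]
385 221 [0.524, -0.344, 0.107] [39, 42, 44]
386 221 [0.524, -0.347, 0.108] [35, 37, 44]
387 221 [0.523, -0.35, 0.109] [35, 37, 40]
388 221 [0.523, -0.352, 0.109] [37, 41, 46]
389 221 [0.523, -0.356, 0.106] [36, 38, 46]
390 221 [0.523, -0.358, 0.11] [33, 34, 40]
385 222 [0.521, -0.345, 0.106] [48, 37, 36]
386 222 [0.521, -0.348, 0.106] [35, 36, 35]
387 222 [0.521, -0.35, 0.106] [32, 28, 32]
388 222 [0.521, -0.352, 0.109] [39, 37, 38]
389 222 [0.521, -0.356, 0.106] [40, 37, 39]
390 222 [0.521, -0.359, 0.105] [51, 43, 40]
[[ 0.56100808 -0.01374128  0.064     ]
 [ 0.50654483  0.02516325  0.064     ]]
```

View pics/crop1.png

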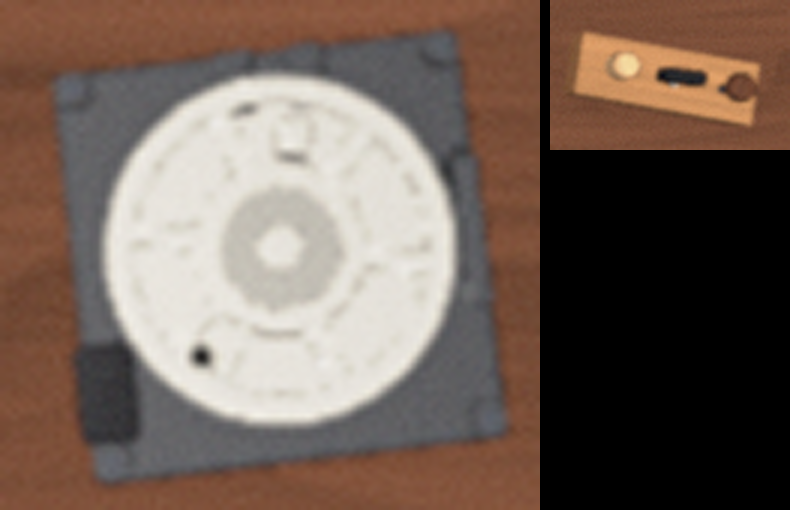

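```bash
cat >> h.py <<'E'
from scipy.spatial.transform import Rotation as Ro
def Rt(th):
    t=np.radians(th); return np.array([[-np.sin(t),np.cos(t),0],[np.cos(t),np.sin(t),0],[0,0,-1]])
def plan(wps,p=None,R=None):
    """wps: (x,y,z,theta_of_tool_y); print shift/turn rows from current pose"""
    o=env.get_obs()
    if p is None: p=o["tool_pos"]; R=Ro.from_euler("xyz",o["tool_rot"],degrees=True).as_matrix()
    T=[];U=[]
    for x,y,z,th in wps:
        G=Rt(th); d=R.T@(np.array([x,y,z])-p)/.08; u=Ro.from_matrix(R.T@G).as_rotvec()/np.pi
        T.append(np.round(d,3).tolist()); U.append(np.round(u,3).tolist()); p=np.array([x,y,z]); R=G
    print('"translation":',T,'"turn":',U)
def lin(a,b,n): return [tuple(np.array(a)+(np.array(b)-a)*i/n) for i in range(1,n+1)]
E
python3 - <<'E'
from h import *
c=cam("top"); f=c["frame"]
b=cv2.resize(f[195:245,340:420],None,fx=8,fy=8,interpolation=cv2.INTER_CUBIC)
m=(b.max(2)<85).astype(np.uint8); m[:,:8*33]=0; m[:,8*54:]=0
n,l,s,ce=cv2.connectedComponentsWithStats(m); i=1+np.argmax(s[1:,4])
r=cv2.minAreaRect(cv2.findContours((l==i).astype(np.uint8),0,1)[0][0])
box=(cv2.boxPoints(r)+.5)/8-.5+[340,195]; W=at_z(c,box,.108); print(r,W.round(4).tolist(),W.mean(0))
e=[W[1]-W[0],W[2]-W[1]]; L=max(e,key=np.linalg.norm); print("handle lens",[np.linalg.norm(q) for q in e],"axis deg",np.degrees(np.arctan2(L[1],L[0])))
bl=at_z(c,[[340+33/3,195+33/3],[340+210/3,195+65/3]],.05);d=bl[1]-bl[0];print("block axis",np.degrees(np.arctan2(d[1],d[0])))
A=at_z(c,[[266.2,210.75]],.068)[0];B=at_z(c,[[253.1,228.9]],.064)[0];print("axle",A,"boss",B,np.hypot(*(B-A)[:2]),np.degrees(np.arctan2(*(B-A)[1::-1])))
P=cloud(c); v=P[200:222,255:278].reshape(-1,3)
# reel circle via light pixels
g=(f[170:255,220:310].min(2)>130).astype(np.uint8); ct=max(cv2.findContours(g,0,1)[0],key=len); (x,y),rr=cv2.minEnclosingCircle(ct); print("reel",x+220,y+170,rr,at_z(c,[[x+220,y+170]],.05))
a=env.get_obs();p=a["tool_pos"]
s=(*p,74.8)
k=(.45,.23,.25,30)
plan(lin(s,k,8)+lin(k,(W.mean(0)[0],W.mean(0)[1],.17,-9),10))
E
```

```text
((350.56243896484375, 205.4174041748047), (125.35398864746094, 36.36330795288086), 6.115502834320068) [[0.5223, -0.3171, 0.108], [0.5348, -0.3192, 0.108], [0.5293, -0.3626, 0.108], [0.5167, -0.3605, 0.108]] [ 0.52578362 -0.33984083  0.108     ]
handle lens [np.float64(0.012729348485985132), np.float64(0.04378684145747644)] axis deg -97.27107550103182
block axis -101.43581173017198
axle [ 0.5614493  -0.01424658  0.068     ] boss [0.50971632 0.02481679 0.064     ] 0.06482474876688708 142.9436912325515
reel 266.16233825683594 211.16233825683594 29.637310028076172 [[ 0.56148201 -0.01453182  0.05      ]]
"translation": [[-0.584, -0.484, -0.043], [-0.628, -0.425, -0.044], [-0.667, -0.361, -0.044], [-0.699, -0.295, -0.044], [-0.724, -0.225, -0.044], [-0.743, -0.153, -0.044], [-0.754, -0.08, -0.044], [-0.758, -0.006, -0.044], [-0.664, -0.274, 0.1], [-0.681, -0.228, 0.1], [-0.695, -0.181, 0.1], [-0.706, -0.134, 0.1], [-0.713, -0.085, 0.1], [-0.718, -0.037, 0.1], [-0.718, 0.012, 0.1], [-0.716, 0.061, 0.1], [-0.71, 0.11, 0.1], [-0.701, 0.158, 0.1]] "turn": [[-0.0, 0.0, 0.031], [0.0, 0.0, 0.031], [0.0, 0.0, 0.031], [0.0, 0.0, 0.031], [0.0, 0.0, 0.031], [0.0, 0.0, 0.031], [0.0, 0.0, 0.031], [0.0, 0.0, 0.031], [0.0, 0.0, 0.022], [0.0, 0.0, 0.022], [0.0, 0.0, 0.022], [0.0, 0.0, 0.022], [0.0, 0.0, 0.022], [0.0, 0.0, 0.022], [0.0, 0.0, 0.022], [0.0, 0.0, 0.022], [0.0, 0.0, 0.022], [0.0, 0.0, 0.022]]
```

```bash
python3 -m creep '{"translation": [[-0.584,-0.484,-0.04],[-0.628,-0.425,-0.04],[-0.667,-0.361,-0.04],[-0.7,-0.295,-0.04],[-0.724,-0.225,-0.04]],"turn":[[0,0,0.031],[0,0,0.031],[0,0,0.031],[0,0,0.031],[0,0,0.031]],"grip":[1,1,1,1,1]}' 40
python3 -m creep '{"translation": [[-0.743,-0.153,-0.04],[-0.754,-0.08,-0.04],[-0.758,-0.006,-0.04],[-0.664,-0.274,0],[-0.681,-0.228,0]],"turn":[[0,0,0.031],[0,0,0.031],[0,0,0.031],[0,0,0.022],[0,0,0.022]],"grip":[1,1,1,1,1]}'
python3 -m creep '{"translation": [[-0.695,-0.181,0],[-0.706,-0.134,0],[-0.713,-0.085,0],[-0.718,-0.037,0],[-0.718,0.012,0]],"turn":[[0,0,0.022],[0,0,0.022],[0,0,0.022],[0,0,0.022],[0,0,0.022]],"grip":[1,1,1,1,1]}'
python3 - <<'E'
from h import *
st(); a=env.get_obs(); p=a["tool_pos"]
plan(lin((*p,4),(.5258,-.3398,.20,-7.3),4))
E
```

```text
time_s: 0.82
tool_pos: [0.3464, 0.3772, 0.2387]
tool_rot: [180.0, -0.0, 136.7]
force: [0.9, -0.0, 0.5]
grip_width: 0.0868
grasp_force: 0.0
time_s: 1.45
tool_pos: [0.4661, 0.1145, 0.2481]
tool_rot: [180.0, 0.0, 112.1]
force: [0.2, 0.5, 0.0]
grip_width: 0.087
grasp_force: 0.0
time_s: 2.08
tool_pos: [0.5032, -0.17, 0.2484]
tool_rot: [179.9, -0.0, 92.3]
force: [0.7, 0.0, 0.2]
grip_width: 0.0871
grasp_force: 0.0
{'time_s': 2.075, 'tool_pos': [0.5032, -0.17, 0.2484], 'tool_rot': [179.9412, -0.0339, 92.311], 'force': [0.6684, 0.0338, 0.1568], 'wrist_torque': [-0.0675, -0.0061, -0.0578], 'grip_width': 0.0871, 'grasp_force': 0.0}
"translation": [[-0.533, 0.049, 0.151], [-0.532, 0.06, 0.151], [-0.528, 0.086, 0.151], [-0.524, 0.112, 0.151]] "turn": [[0.0, -0.0, 0.006], [0.0, 0.0, 0.016], [0.0, 0.0, 0.016], [0.0, 0.0, 0.016]]
```

```bash
python3 -m creep '{"translation": [[-0.533,0.049,0.15],[-0.532,0.06,0.15],[-0.528,0.086,0.15],[-0.524,0.112,0.15],[0,0,0]],"turn":[[0,0,0.006],[0,0,0.016],[0,0,0.016],[0,0,0.016],[0,0,0]],"grip":[1,1,1,1,0.5]}'
python3 - <<'E'
from h import *
c=cam("scene"); f=c["frame"]; cv2.imwrite("pics/s1.png",cv2.resize(f[190:300,90:250],None,fx=5,fy=5,interpolation=cv2.INTER_CUBIC)[:,:,::-1])
def px(p): return cv2.projectPoints(np.array(p,float).reshape(-1,1,3),c["rvec"],c["tvec"],c["K"],np.array(c["D"]))[0].reshape(-1,2)
print((px([[.5258,-.3398,.108],[.5258,-.3398,.076]])-[90,190])*5)
plan([(.5258,-.3398,.135,-7.3),(.5258,-.3398,.0735,-7.3)])
E
```

```text
time_s: 2.7
tool_pos: [0.5239, -0.3417, 0.1986]
tool_rot: [-179.8, 0.1, 82.4]
force: [-1.2, 1.1, -0.3]
grip_width: 0.0824
grasp_force: 0.0
[[368.46230342 236.61850096]
 [376.01461232 271.06160716]]
"translation": [[-0.003, 0.013, 0.802], [0.0, 0.0, 0.769]] "turn": [[-0.001, 0.0, -0.001], [0.0, 0.0, 0.0]]
```

View pics/s1.png

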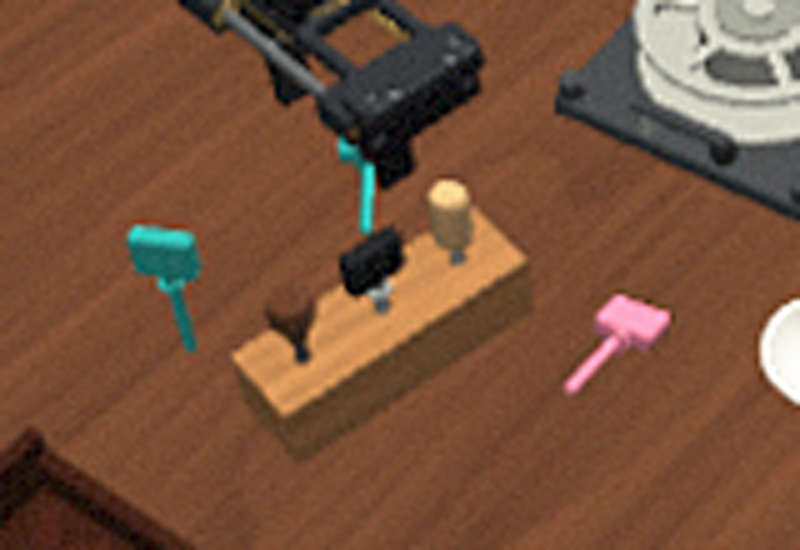

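The crop shows the black T-handle in the middle hole at (372,262), which matches the projected estimate. The gripper is above it and clear of its neighbours. Next I'll descend and grasp.

```bash
python3 -m creep '{"translation": [[0,0.013,0.4],[0,0,0.4],[0,0,0.4],[0,0,0.37],[0,0,0]],"turn":[[0,0,0],[0,0,0],[0,0,0],[0,0,0],[0,0,0]],"grip":[0.6,0.6,0.6,0.6,0.6]}' 40
python3 -m creep '{"translation": [[0,0,0],[0,0,0],[0,0,0],[0,0,0]],"turn":[[0,0,0],[0,0,0],[0,0,0],[0,0,0]],"grip":[0.25,0.15,0,0]}' 40
python3 -c "
from h import *
st()"
```

```text
time_s: 3.38
tool_pos: [0.5266, -0.3351, 0.0729]
tool_rot: [-179.8, -0.2, 82.8]
force: [0.2, -0.4, 1.3]
grip_width: 0.0523
grasp_force: 0.0
time_s: 3.88
tool_pos: [0.5274, -0.3384, 0.0751]
tool_rot: [180.0, 0.0, 82.7]
force: [0.3, -0.0, -0.6]
grip_width: 0.0199
grasp_force: 0.0
{'time_s': 3.875, 'tool_pos': [0.5274, -0.3384, 0.0751], 'tool_rot': [179.9508, 0.0019, 82.6922], 'force': [0.3088, -0.0321, -0.5551], 'wrist_torque': [-0.1013, 0.0828, -0.0026], 'grip_width': 0.0199, 'grasp_force': 0.0}
```

```bash
python3 -m creep '{"translation": [[0,0,0],[0,0,0],[0,0,0]],"turn":[[0,0,0],[0,0,0],[0,0,0]],"grip":[0,0,0]}' 40
python3 -c "
from h import *
st()"
```

```text
time_s: 4.25
tool_pos: [0.5273, -0.3383, 0.0748]
tool_rot: [180.0, 0.0, 82.7]
force: [-0.5, 0.1, 2.3]
grip_width: 0.0137
grasp_force: 40.0
{'time_s': 4.25, 'tool_pos': [0.5273, -0.3383, 0.0748], 'tool_rot': [179.9846, 0.0002, 82.6866], 'force': [-0.4842, 0.0808, 2.3251], 'wrist_torque': [-0.0355, 0.1951, -0.0291], 'grip_width': 0.0137, 'grasp_force': 40.0006}
```

```bash
python3 -m creep '{"translation": [[0,0,-0.1],[0,0,-0.3],[0,0,-0.45],[0,0,-0.5],[0,0,-0.4]],"turn":[[0,0,0],[0,0,0],[0,0,0],[0,0,0],[0,0,0]],"grip":[0,0,0,0,0]}' 55
python3 - <<'E'
from h import *
st(); p=env.get_obs()["tool_pos"]
s=(*p,-7.3); B=(.5097,.0248,.21,53)
plan(lin(s,B,9))
E
```

```text
time_s: 4.88
tool_pos: [0.5272, -0.3385, 0.2165]
tool_rot: [179.9, 0.0, 82.7]
force: [-0.8, -0.0, -0.7]
grip_width: 0.0138
grasp_force: 55.0
{'time_s': 4.875, 'tool_pos': [0.5272, -0.3385, 0.2165], 'tool_rot': [179.9353, 0.0132, 82.6768], 'force': [-0.7912, -0.0379, -0.6521], 'wrist_torque': [-0.108, 0.0136, 0.0383], 'grip_width': 0.0138, 'grasp_force': 54.9995}
"translation": [[0.497, -0.088, 0.009], [0.504, -0.03, 0.009], [0.504, 0.029, 0.009], [0.497, 0.088, 0.009], [0.484, 0.146, 0.009], [0.463, 0.201, 0.009], [0.437, 0.254, 0.009], [0.404, 0.303, 0.009], [0.366, 0.348, 0.009]] "turn": [[0.0, 0.0, -0.037], [0.0, 0.0, -0.037], [0.0, 0.0, -0.037], [0.0, 0.0, -0.037], [0.0, 0.0, -0.037], [0.0, 0.0, -0.037], [0.0, 0.0, -0.037], [0.0, 0.0, -0.037], [0.0, 0.0, -0.037]]
```

```bash
python3 -m creep '{"translation": [[0.497,-0.088,0],[0.504,-0.03,0],[0.504,0.029,0],[0.497,0.088,0],[0.484,0.146,0]],"turn":[[0,0,-0.037],[0,0,-0.037],[0,0,-0.037],[0,0,-0.037],[0,0,-0.037]],"grip":[0,0,0,0,0]}'
python3 -m creep '{"translation": [[0.463,0.201,0],[0.437,0.254,0],[0.404,0.303,0],[0.366,0.348,0],[0,0,0]],"turn":[[0,0,-0.037],[0,0,-0.037],[0,0,-0.037],[0,0,-0.037],[0,0,0]],"grip":[0,0,0,0,0]}'
python3 - <<'E'
from h import *
p=env.get_obs()["tool_pos"]; st(); R=Ro.from_euler("xyz",env.get_obs()["tool_rot"],degrees=True).as_matrix()
plan([(.5097,.0248,.16,53)])
E
```

```text
time_s: 5.5
tool_pos: [0.5174, -0.1353, 0.2149]
tool_rot: [180.0, -0.0, 116.2]
force: [0.1, -1.4, -0.8]
grip_width: 0.0135
grasp_force: 55.0
time_s: 6.12
tool_pos: [0.5103, 0.0289, 0.2146]
tool_rot: [180.0, -0.1, 143.0]
force: [-0.1, -0.6, 0.0]
grip_width: 0.0138
grasp_force: 55.0
{'time_s': 6.125, 'tool_pos': [0.5103, 0.0289, 0.2146], 'tool_rot': [179.9542, -0.057, 143.0103], 'force': [-0.0735, -0.638, 0.0339], 'wrist_torque': [-0.054, 0.0211, -0.0051], 'grip_width': 0.0138, 'grasp_force': 54.9994}
"translation": [[-0.025, -0.046, 0.682]] "turn": [[0.0, -0.0, 0.0]]
```

```bash
python3 -m creep '{"translation": [[-0.025,-0.046,0.35],[0,0,0.33],[0,0,0],[0,0,0]],"turn":[[0,0,0],[0,0,0],[0,0,0],[0,0,0]],"grip":[0,0,0,0]}'
python3 - <<'E'
from h import *
st()
c=cam("scene"); f=c["frame"]; d=cam("top"); 
def px(c,p): return cv2.projectPoints(np.array(p,float).reshape(-1,1,3),c["rvec"],c["tvec"],c["K"],np.array(c["D"]))[0].reshape(-1,2)
p=env.get_obs()["tool_pos"]
x0,y0=190,140
a=cv2.resize(f[y0:y0+90,x0:x0+100],None,fx=6,fy=6,interpolation=cv2.INTER_CUBIC)
print("tip",((px(c,[p[0],p[1],p[2]-.0688])-[x0,y0])*6),"boss",((px(c,[.5097,.0248,.064])-[x0,y0])*6))
b=cv2.resize(d["frame"][200:250,230:280],None,fx=4,fy=4)
im=np.zeros((540,800,3),np.uint8); im[:,:600]=a; im[:200,600:]=b
cv2.imwrite("pics/s2.png",im[:,:,::-1])
E
```

```text
time_s: 6.62
tool_pos: [0.5108, 0.0201, 0.1613]
tool_rot: [179.9, 0.1, 142.6]
force: [0.5, -0.3, -0.7]
grip_width: 0.0137
grasp_force: 55.0
{'time_s': 6.625, 'tool_pos': [0.5108, 0.0201, 0.1613], 'tool_rot': [179.95, 0.0605, 142.551], 'force': [0.5455, -0.3444, -0.7328], 'wrist_torque': [-0.0513, -0.0106, -0.0007], 'grip_width': 0.0137, 'grasp_force': 54.9998}
tip [[270.45643947 205.30065952]] boss [[274.39631071 236.98156649]]
```

View pics/s2.png

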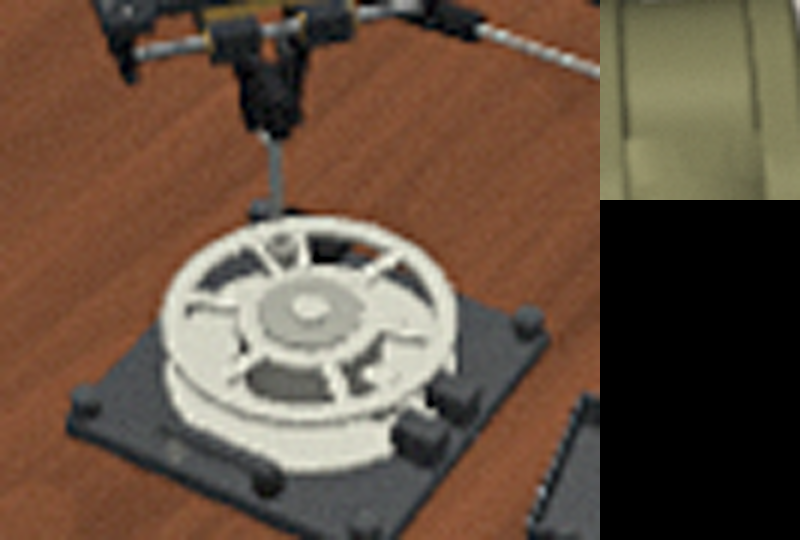

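The pin hangs upright with its tip at (276,213), above and slightly left of the boss mouth at (283,242). I'll correct the 5 mm y error, lower it and look closer.

Run:
```python
from h import *
plan([(.5097,.0248,.143,53)])
```

```text
"translation": [[0.046, 0.03, 0.232]] "turn": [[0.001, 0.0, -0.002]]
```

```bash
python3 -m creep '{"translation": [[0.046,0.03,0.15],[0,0,0.08],[0,0,0],[0,0,0]],"turn":[[0,0,0],[0,0,0],[0,0,0],[0,0,0]],"grip":[0,0,0,0]}'
python3 - <<'E'
from h import *
st()
c=cam("scene"); f=c["frame"]
def px(c,p): return cv2.projectPoints(np.array(p,float).reshape(-1,1,3),c["rvec"],c["tvec"],c["K"],np.array(c["D"]))[0].reshape(-1,2)
p=env.get_obs()["tool_pos"]
x0,y0,s=220,160,16
a=cv2.resize(f[y0:y0+36,x0:x0+48],None,fx=s,fy=s,interpolation=cv2.INTER_CUBIC)
Q=[[p[0],p[1],p[2]-.0688],[p[0],p[1],p[2]-.0088],[.5097,.0248,.064],[.5097,.0348,.064],[.5197,.0248,.064],[.5614,-.0144,.068]]
print(((px(c,Q)-[x0,y0])+.5)*s)
cv2.imwrite("pics/s3.png",a[:,:,::-1])
E
```

```text
time_s: 7.22
tool_pos: [0.5087, 0.0249, 0.1418]
tool_rot: [-180.0, 0.0, 142.6]
force: [-0.7, -0.7, 0.5]
grip_width: 0.0133
grasp_force: 55.0
{'time_s': 7.225, 'tool_pos': [0.5087, 0.0249, 0.1418], 'tool_rot': [-179.9978, 0.0073, 142.6286], 'force': [-0.7267, -0.7404, 0.458], 'wrist_torque': [0.0162, -0.014, 0.0114], 'grip_width': 0.0133, 'grasp_force': 54.9997}
[[255.87260441 287.5386633 ]
 [247.79877603  80.31399914]
 [259.72349521 319.95084397]
 [287.40932915 295.63807532]
 [295.33415546 337.94028931]
 [336.24484895 500.66796461]]
```

View pics/s3.png

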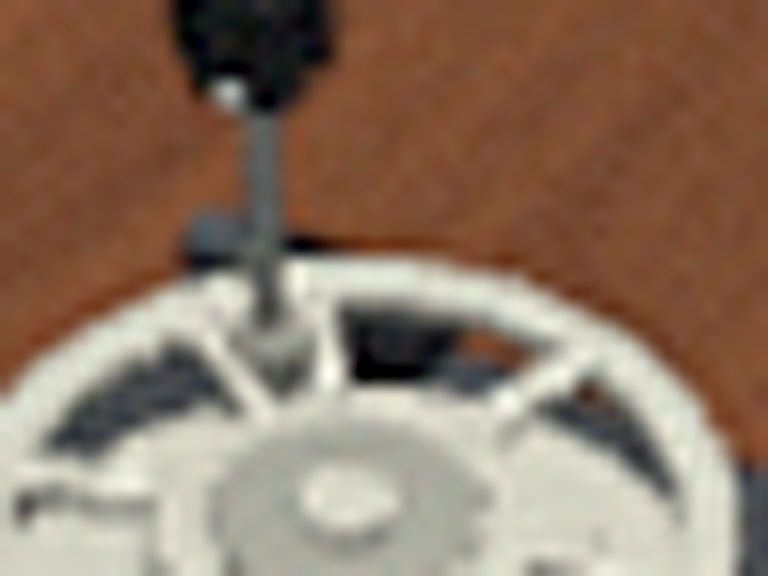

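The axle cap at (350,500) shows a scene-camera bias of about 14 crop pixels. With that removed, the pin axis (about x=266) is over the boss (270,335) to within 1–2 mm. Lowering carefully now.

```bash
python3 -m creep '{"translation": [[0,0,0.04],[0,0,0.04],[0,0,0.03],[0,0,0.02],[0,0,0.02]],"turn":[[0,0,0],[0,0,0],[0,0,0],[0,0,0],[0,0,0]],"grip":[0,0,0,0,0]}'
python3 -m creep '{"translation": [[0,0,0.02],[0,0,0.02],[0,0,0]],"turn":[[0,0,0],[0,0,0],[0,0,0]],"grip":[0,0,0]}'; python3 -c "
from h import *
st()"
```

```text
time_s: 7.9
tool_pos: [0.5093, 0.0251, 0.1319]
tool_rot: [179.9, 0.0, 142.6]
force: [-5.7, 0.1, 18.9]
grip_width: 0.0138
grasp_force: 55.0
time_s: 8.28
tool_pos: [0.5099, 0.0252, 0.1314]
tool_rot: [179.8, 0.0, 142.6]
force: [-9.7, -0.7, 29.3]
grip_width: 0.0135
grasp_force: 55.0
{'time_s': 8.275, 'tool_pos': [0.5099, 0.0252, 0.1314], 'tool_rot': [179.8241, 0.0011, 142.6173], 'force': [-9.7273, -0.6801, 29.347], 'wrist_torque': [-0.3592, 2.6622, -0.0583], 'grip_width': 0.0135, 'grasp_force': 55.0102}
```

Contact with the rim. I'll back off and re-try with a small shift.

```bash
python3 -m creep '{"translation": [[0,0,-0.06],[0,0,-0.04],[0,0,0],[0,0,0]],"turn":[[0,0,0],[0,0,0],[0,0,0],[0,0,0]],"grip":[0,0,0,0]}'
python3 - <<'E'
from h import *
q=[]
for i in range(6):
    cam("top"); o=env.get_obs(); q.append(np.r_[o["tool_pos"],o["force"]])
print(np.round(q,4))
p=np.mean(q,0)[:3]; print(p); plan([(.5108,.0258,p[2],53)],p,Rt(52.6))
E
```

```text
time_s: 8.78
tool_pos: [0.5083, 0.025, 0.134]
tool_rot: [-180.0, -0.0, 142.6]
force: [-0.2, -0.2, -0.8]
grip_width: 0.0136
grasp_force: 55.0
[[ 0.5083  0.025   0.134   0.0939  0.4894 -1.1383]
 [ 0.5084  0.025   0.1341 -0.2642  0.1259 -0.0671]
 [ 0.5085  0.025   0.1342 -0.3053 -0.6981 -1.5568]
 [ 0.5085  0.025   0.1343  0.6545  0.4356 -0.467 ]
 [ 0.5085  0.025   0.1343 -0.6898  0.4968 -0.0869]
 [ 0.5086  0.025   0.1344 -0.0848 -0.8222 -0.3133]]
[0.50846837 0.02496702 0.13421674]
"translation": [[-0.017, 0.026, 0.0]] "turn": [[0.0, 0.0, -0.002]]
```

```bash
python3 -m creep '{"translation": [[-0.017,0.026,0],[0,0,0],[0,0,0.025],[0,0,0.02],[0,0,0]],"turn":[[0,0,0],[0,0,0],[0,0,0],[0,0,0],[0,0,0]],"grip":[0,0,0,0,0]}'
python3 -m creep '{"translation": [[0,0,0.02],[0,0,0.0]],"turn":[[0,0,0],[0,0,0]],"grip":[0,0]}'
```

```text
time_s: 9.7
tool_pos: [0.5115, 0.0259, 0.1324]
tool_rot: [179.9, 0.0, 142.6]
force: [-2.0, -1.1, 9.2]
grip_width: 0.0136
grasp_force: 55.0
time_s: 9.95
tool_pos: [0.5118, 0.0259, 0.1321]
tool_rot: [179.9, 0.0, 142.6]
force: [-4.4, 0.1, 16.4]
grip_width: 0.0136
grasp_force: 55.0
```

```bash
python3 -m creep '{"translation": [[0,0,-0.05],[0,0,0],[0,0,0]],"turn":[[0,0,0],[0,0,0],[0,0,0]],"grip":[0,0,0]}'
python3 - <<'E'
from h import *
st()
c=cam("scene"); f=c["frame"]; g=cv2.imread("pics/scene0.png")[:,:,::-1]
def px(c,p): return cv2.projectPoints(np.array(p,float).reshape(-1,1,3),c["rvec"],c["tvec"],c["K"],np.array(c["D"]))[0].reshape(-1,2)
p=env.get_obs()["tool_pos"]
x0,y0,s=226,164,20
cr=lambda f:cv2.resize(f[y0:y0+29,x0:x0+20],None,fx=s,fy=s,interpolation=cv2.INTER_CUBIC)
cv2.imwrite("pics/s4.png",np.hstack([cr(g),cr(f)])[:,:,::-1])
Q=[[p[0],p[1],p[2]-.0686],[p[0],p[1],p[2]-.0088],[.5097,.0248,.064],[.5097,.0348,.064],[.5197,.0248,.064],[.5614,-.0144,.068]]
print(((px(c,Q)-[x0,y0])+.5)*s)
E
```

```text
time_s: 10.32
tool_pos: [0.5107, 0.0258, 0.1329]
tool_rot: [-180.0, -0.0, 142.6]
force: [-0.4, -0.5, -0.7]
grip_width: 0.0141
grasp_force: 55.0
{'time_s': 10.325, 'tool_pos': [0.5107, 0.0258, 0.1329], 'tool_rot': [-179.9694, -0.022, 142.6361], 'force': [-0.3765, -0.5093, -0.6573], 'wrist_torque': [-0.0231, 0.0783, 0.0136], 'grip_width': 0.0141, 'grasp_force': 54.9997}
[[212.37155027 317.92474046]
 [202.69498487  61.83619369]
 [204.65436902 319.93855497]
 [239.26166144 289.54759415]
 [249.16769432 342.42536164]
 [300.30606119 545.83495576]]
```

View pics/s4.png

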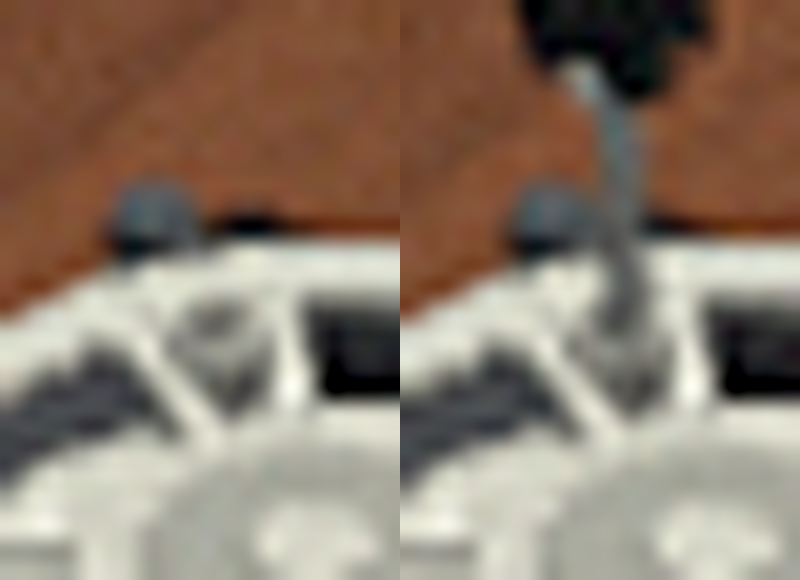

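In the left crop the boss hole is at (218,322). In the right crop the pin tip is at about (222,328). That asks for a shift of roughly −1.5 mm in x and +1–2 mm in y.

Run:
```python
from h import *
p=env.get_obs()["tool_pos"]
for t in[(.5092,.0275),(.5092,.0285),(.507,.027)]: plan([(*t,p[2],53)],p,Rt(52.6))
```

```text
"translation": [[0.027, 0.006, 0.0]] "turn": [[0.0, 0.0, -0.002]]
"translation": [[0.035, 0.016, 0.0]] "turn": [[0.0, 0.0, -0.002]]
"translation": [[0.045, -0.016, 0.0]] "turn": [[0.0, 0.0, -0.002]]
```

```bash
python3 -m creep '{"translation": [[0.027,0.006,-0.01],[0,0,0],[0,0,0.02],[0,0,0.02],[0,0,0]],"turn":[[0,0,0],[0,0,0],[0,0,0],[0,0,0],[0,0,0]],"grip":[0,0,0,0,0]}'
python3 -c "
from h import *
st()"
```

```text
time_s: 11.0
tool_pos: [0.51, 0.0276, 0.1322]
tool_rot: [179.9, 0.0, 142.6]
force: [-2.7, 0.3, 8.2]
grip_width: 0.0138
grasp_force: 55.0
{'time_s': 11.0, 'tool_pos': [0.51, 0.0276, 0.1322], 'tool_rot': [179.9405, 0.0075, 142.6278], 'force': [-2.6946, 0.3081, 8.2199], 'wrist_torque': [-0.0754, 0.6637, -0.0063], 'grip_width': 0.0138, 'grasp_force': 55.0026}
```

```bash
python3 -m creep '{"translation": [[0,0,-0.04],[0.03,-0.003,0],[0,0,0.02],[0,0,0.02],[0,0,0]],"turn":[[0,0,0],[0,0,0],[0,0,0],[0,0,0],[0,0,0]],"grip":[0,0,0,0,0]}'
python3 -c "
from h import *
st()"
```

```text
time_s: 11.62
tool_pos: [0.5071, 0.0288, 0.1306]
tool_rot: [-180.0, -0.0, 142.6]
force: [-0.5, 0.0, 0.2]
grip_width: 0.0136
grasp_force: 55.0
{'time_s': 11.625, 'tool_pos': [0.5071, 0.0288, 0.1306], 'tool_rot': [-179.9556, -0.0473, 142.6301], 'force': [-0.5052, 0.0378, 0.1877], 'wrist_torque': [0.0242, 0.2694, 0.0411], 'grip_width': 0.0136, 'grasp_force': 54.9997}
```

No contact at z .1306, so the tip is in the bore. Continuing down.

```bash
python3 -m creep '{"translation": [[0,0,0.02],[0,0,0.02],[0,0,0.02],[0,0,0]],"turn":[[0,0,0],[0,0,0],[0,0,0],[0,0,0]],"grip":[0,0,0,0]}'
python3 -c "
from h import *
st()"
```

```text
time_s: 12.12
tool_pos: [0.5068, 0.0288, 0.1256]
tool_rot: [-179.9, -0.1, 142.6]
force: [-2.4, 0.8, -1.5]
grip_width: 0.0135
grasp_force: 55.0
{'time_s': 12.125, 'tool_pos': [0.5068, 0.0288, 0.1256], 'tool_rot': [-179.9371, -0.0731, 142.6304], 'force': [-2.3863, 0.7791, -1.542], 'wrist_torque': [0.0722, 0.9749, -0.0596], 'grip_width': 0.0135, 'grasp_force': 54.9997}
```

```bash
python3 -m creep '{"translation": [[0.012,-0.005,0],[0,0,0],[0,0,0.02],[0,0,0.02],[0,0,0]],"turn":[[0,0,0],[0,0,0],[0,0,0],[0,0,0],[0,0,0]],"grip":[0,0,0,0,0]}'
python3 -c "
from h import *
st()"
```

```text
time_s: 12.75
tool_pos: [0.5065, 0.029, 0.1229]
tool_rot: [-180.0, 0.0, 142.6]
force: [-3.1, 0.5, -0.5]
grip_width: 0.0138
grasp_force: 55.0
{'time_s': 12.75, 'tool_pos': [0.5065, 0.029, 0.1229], 'tool_rot': [-179.9988, 0.001, 142.6259], 'force': [-3.0949, 0.4608, -0.4797], 'wrist_torque': [-0.0757, 0.767, -0.0155], 'grip_width': 0.0138, 'grasp_force': 54.9999}
```

```bash
python3 -m creep '{"translation": [[0.01,-0.006,0],[0,0,0],[0,0,0],[0,0,0]],"turn":[[0,0,0],[0,0,0],[0,0,0],[0,0,0]],"grip":[0,0,0,0]}'
python3 -c "
from h import *
st()"
```

```text
time_s: 13.25
tool_pos: [0.506, 0.0291, 0.1231]
tool_rot: [180.0, 0.0, 142.6]
force: [-0.4, 0.3, -1.5]
grip_width: 0.0138
grasp_force: 55.0
{'time_s': 13.25, 'tool_pos': [0.506, 0.0291, 0.1231], 'tool_rot': [179.961, 0.0396, 142.6291], 'force': [-0.3768, 0.2838, -1.4679], 'wrist_torque': [-0.0956, 0.2038, 0.0206], 'grip_width': 0.0138, 'grasp_force': 54.9996}
```

```bash
python3 -m creep '{"translation": [[0.004,-0.002,0.03],[0,0,0.05],[0,0,0.05],[0,0,0.05],[0,0,0]],"turn":[[0,0,0],[0,0,0],[0,0,0],[0,0,0],[0,0,0]],"grip":[0,0,0,0,0]}'
python3 -c "
from h import *
st()"
```

```text
time_s: 13.88
tool_pos: [0.505, 0.0292, 0.1081]
tool_rot: [-180.0, -0.0, 142.6]
force: [-0.0, -0.2, -0.4]
grip_width: 0.0137
grasp_force: 55.0
{'time_s': 13.875, 'tool_pos': [0.505, 0.0292, 0.1081], 'tool_rot': [-179.9701, -0.0203, 142.632], 'force': [-0.0237, -0.2041, -0.3962], 'wrist_torque': [-0.0948, 0.0513, -0.0083], 'grip_width': 0.0137, 'grasp_force': 54.9997}
```

```bash
python3 -m creep '{"translation": [[0,0,0.06],[0,0,0.06],[0,0,0.05],[0,0,0.03],[0,0,0]],"turn":[[0,0,0],[0,0,0],[0,0,0],[0,0,0],[0,0,0]],"grip":[0,0,0,0,0]}'
python3 -m creep '{"translation": [[0,0,0.03],[0,0,0.02],[0,0,0.0]],"turn":[[0,0,0],[0,0,0],[0,0,0]],"grip":[0,0,0]}'
python3 -c "
from h import *
st()"
```

```text
time_s: 14.5
tool_pos: [0.5051, 0.0292, 0.0923]
tool_rot: [-180.0, -0.0, 142.6]
force: [1.1, 0.3, 0.0]
grip_width: 0.0134
grasp_force: 55.0
time_s: 14.88
tool_pos: [0.5052, 0.0292, 0.0884]
tool_rot: [-180.0, -0.0, 142.6]
force: [-0.1, 0.7, -0.6]
grip_width: 0.013
grasp_force: 55.0
{'time_s': 14.875, 'tool_pos': [0.5052, 0.0292, 0.0884], 'tool_rot': [-179.9933, -0.0069, 142.6338], 'force': [-0.1466, 0.6794, -0.6239], 'wrist_torque': [-0.0031, 0.0227, 0.076], 'grip_width': 0.013, 'grasp_force': 54.9998}
```

```bash
cat > w.py <<'E'
from h import *
import sys
st(); o=env.get_obs(); C=np.array([.5614,-.0144]); p=o["tool_pos"]; v=p[:2]-C; a=np.degrees(np.arctan2(v[1],v[0]))%360
ur=v/np.linalg.norm(v); ut=np.array([-ur[1],ur[0]]); F=o["force"]
print("r %.4f ang %.2f wound %.2f | Frad %.1f Ftan %.1f Fz %.1f"%(np.linalg.norm(v),a,a-142.2,F[:2]@ur,F[:2]@ut,F[2]))
E
python3 -m creep '{"translation": [[0,-0.031,0.01],[0,-0.031,0],[0,-0.031,0],[0,-0.031,0],[0,-0.031,0]],"turn":[[0,0,-0.0111],[0,0,-0.0111],[0,0,-0.0111],[0,0,-0.0111],[0,0,-0.0111]],"grip":[0,0,0,0,0]}' 60
python3 w.py
```

```text
time_s: 15.5
tool_pos: [0.4987, 0.0189, 0.0879]
tool_rot: [180.0, 0.0, 152.8]
force: [1.7, 1.7, -0.7]
grip_width: 0.0132
grasp_force: 60.0
{'time_s': 15.5, 'tool_pos': [0.4987, 0.0189, 0.0879], 'tool_rot': [179.9608, 0.0344, 152.7575], 'force': [1.7236, 1.7119, -0.7455], 'wrist_torque': [0.5153, -0.5543, 0.0248], 'grip_width': 0.0132, 'grasp_force': 60.0}
r 0.0710 ang 152.06 wound 9.86 | Frad -0.7 Ftan -2.3 Fz -0.7
```

```bash
python3 -m creep '{"translation": [[-0.001,-0.046,0],[-0.001,-0.046,0],[-0.001,-0.046,0],[-0.001,-0.046,0],[-0.001,-0.046,0]],"turn":[[0,0,-0.0167],[0,0,-0.0167],[0,0,-0.0167],[0,0,-0.0167],[0,0,-0.0167]],"grip":[0,0,0,0,0]}'
python3 w.py
```

```text
time_s: 16.12
tool_pos: [0.4925, 0.0019, 0.088]
tool_rot: [179.9, 0.0, 167.8]
force: [1.6, 3.3, -1.7]
grip_width: 0.0137
grasp_force: 60.0
{'time_s': 16.125, 'tool_pos': [0.4925, 0.0019, 0.088], 'tool_rot': [179.9422, 0.047, 167.8266], 'force': [1.6212, 3.3482, -1.7438], 'wrist_torque': [0.7711, -0.5594, 0.0276], 'grip_width': 0.0137, 'grasp_force': 60.0002}
r 0.0708 ang 166.66 wound 24.46 | Frad -0.8 Ftan -3.6 Fz -1.7
```

```bash
python3 -m creep '{"translation": [[-0.001,-0.046,0],[-0.001,-0.046,0],[-0.001,-0.046,0],[-0.001,-0.046,0],[0,0,0]],"turn":[[0,0,-0.0167],[0,0,-0.0167],[0,0,-0.0167],[0,0,-0.0167],[0,0,0]],"grip":[0,0,0,0,0]}'
python3 w.py
```

```text
time_s: 16.75
tool_pos: [0.4905, -0.0127, 0.0879]
tool_rot: [180.0, 0.0, 179.7]
force: [1.2, 1.7, -0.8]
grip_width: 0.0134
grasp_force: 60.0
{'time_s': 16.75, 'tool_pos': [0.4905, -0.0127, 0.0879], 'tool_rot': [179.9585, 0.0158, 179.6763], 'force': [1.1885, 1.6713, -0.8402], 'wrist_torque': [0.7998, -0.4211, 0.0251], 'grip_width': 0.0134, 'grasp_force': 59.9995}
r 0.0709 ang 178.66 wound 36.46 | Frad -1.1 Ftan -1.7 Fz -0.8
```

```bash
python3 -m creep '{"translation": [[-0.001,-0.039,0],[-0.001,-0.039,0],[-0.001,-0.039,0],[-0.001,-0.031,0],[0,0,0]],"turn":[[0,0,-0.0139],[0,0,-0.0139],[0,0,-0.0139],[0,0,-0.0111],[0,0,0]],"grip":[0,0,0,0,0]}'
python3 w.py
```

```text
time_s: 17.38
tool_pos: [0.4912, -0.0242, 0.0879]
tool_rot: [180.0, -0.0, -170.9]
force: [0.1, 4.1, 1.4]
grip_width: 0.0134
grasp_force: 60.0
{'time_s': 17.375, 'tool_pos': [0.4912, -0.0242, 0.0879], 'tool_rot': [179.9504, -0.0146, -170.856], 'force': [0.1157, 4.1334, 1.4427], 'wrist_torque': [1.0537, -0.218, 0.0507], 'grip_width': 0.0134, 'grasp_force': 60.0}
r 0.0708 ang 187.97 wound 45.77 | Frad -0.7 Ftan -4.1 Fz 1.4
```

```bash
python3 -m creep '{"translation": [[0,0,0.015],[0,0,0.015],[0,0,0.01],[0,0,0]],"turn":[[0,0,0],[0,0,0],[0,0,0],[0,0,0]],"grip":[0,0,0,0]}'
python3 w.py
```

```text
time_s: 17.88
tool_pos: [0.4913, -0.0246, 0.0846]
tool_rot: [180.0, -0.0, -170.8]
force: [-0.5, 4.9, 3.7]
grip_width: 0.0134
grasp_force: 60.0
{'time_s': 17.875, 'tool_pos': [0.4913, -0.0246, 0.0846], 'tool_rot': [179.9771, -0.0195, -170.8244], 'force': [-0.4604, 4.8642, 3.72], 'wrist_torque': [1.1149, 0.1986, -0.028], 'grip_width': 0.0134, 'grasp_force': 60.001}
r 0.0709 ang 188.26 wound 46.06 | Frad -0.2 Ftan -4.9 Fz 3.7
```

```bash
python3 -m creep '{"translation": [[0,0,0.008],[0,0,0],[0,0,0]],"turn":[[0,0,0],[0,0,0],[0,0,0]],"grip":[0,0,0]}'
python3 w.py
```

```text
time_s: 18.25
tool_pos: [0.4914, -0.0246, 0.0845]
tool_rot: [180.0, -0.0, -170.8]
force: [-1.5, 4.1, 6.6]
grip_width: 0.0139
grasp_force: 60.0
{'time_s': 18.25, 'tool_pos': [0.4914, -0.0246, 0.0845], 'tool_rot': [179.9662, -0.0056, -170.8261], 'force': [-1.4584, 4.0837, 6.639], 'wrist_torque': [1.1127, 0.4994, 0.0742], 'grip_width': 0.0139, 'grasp_force': 60.0025}
r 0.0707 ang 188.30 wound 46.10 | Frad 0.9 Ftan -4.3 Fz 6.6
```

On the base at z≈.0845. Scanning now at 1° per row.

```bash
python3 -m creep '{"translation": [[0,-0.0155,0],[0,-0.0155,0],[0,-0.0155,0],[0,-0.0155,0],[0,-0.0155,0]],"turn":[[0,0,-0.0056],[0,0,-0.0056],[0,0,-0.0056],[0,0,-0.0056],[0,0,-0.0056]],"grip":[0,0,0,0,0]}'
python3 w.py
```

```text
time_s: 18.88
tool_pos: [0.4923, -0.0292, 0.0844]
tool_rot: [179.8, -0.0, -165.7]
force: [-3.6, 7.0, 7.5]
grip_width: 0.0131
grasp_force: 60.0
{'time_s': 18.875, 'tool_pos': [0.4923, -0.0292, 0.0844], 'tool_rot': [179.8408, -0.015, -165.7211], 'force': [-3.559, 6.957, 7.4858], 'wrist_torque': [1.9415, 0.722, 0.1], 'grip_width': 0.0131, 'grasp_force': 60.0043}
r 0.0707 ang 192.12 wound 49.92 | Frad 2.0 Ftan -7.5 Fz 7.5
```

```bash
python3 -m creep '{"translation": [[0,-0.0155,0],[0,-0.0155,0],[0,-0.0155,0],[0,-0.0155,0],[0,0,0]],"turn":[[0,0,-0.0056],[0,0,-0.0056],[0,0,-0.0056],[0,0,-0.0056],[0,0,0]],"grip":[0,0,0,0,0]}'
python3 w.py
```

```text
time_s: 19.5
tool_pos: [0.4936, -0.0341, 0.0845]
tool_rot: [179.8, -0.0, -161.7]
force: [-3.1, 6.7, 7.5]
grip_width: 0.0138
grasp_force: 60.0
{'time_s': 19.5, 'tool_pos': [0.4936, -0.0341, 0.0845], 'tool_rot': [179.847, -0.0123, -161.7208], 'force': [-3.075, 6.6799, 7.4511], 'wrist_torque': [1.8651, 0.7204, 0.0134], 'grip_width': 0.0138, 'grasp_force': 60.0033}
r 0.0706 ang 196.23 wound 54.03 | Frad 1.1 Ftan -7.3 Fz 7.5
```

```bash
python3 -m creep '{"translation": [[0,-0.0155,-0.002],[0,-0.0155,0],[0,-0.0155,0],[0,-0.0155,0]],"turn":[[0,0,-0.0056],[0,0,-0.0056],[0,0,-0.0056],[0,0,-0.0056]],"grip":[0,0,0,0]}'
python3 w.py
```

```text
time_s: 20.0
tool_pos: [0.495, -0.0386, 0.0844]
tool_rot: [179.8, -0.0, -157.7]
force: [-3.0, 7.5, 7.1]
grip_width: 0.0136
grasp_force: 60.0
{'time_s': 20.0, 'tool_pos': [0.495, -0.0386, 0.0844], 'tool_rot': [179.8209, -0.0296, -157.6501], 'force': [-3.0033, 7.5429, 7.0729], 'wrist_torque': [2.0121, 0.7976, 0.0256], 'grip_width': 0.0136, 'grasp_force': 60.0044}
r 0.0707 ang 200.01 wound 57.81 | Frad 0.2 Ftan -8.1 Fz 7.1
```

```bash
python3 -m creep '{"translation": [[0,-0.0155,0],[0,-0.0155,0],[0,-0.0155,0],[0,-0.0155,0]],"turn":[[0,0,-0.0056],[0,0,-0.0056],[0,0,-0.0056],[0,0,-0.0056]],"grip":[0,0,0,0]}'
python3 w.py
```

```text
time_s: 20.5
tool_pos: [0.4968, -0.0431, 0.0844]
tool_rot: [179.8, -0.0, -153.6]
force: [-3.1, 7.1, 7.3]
grip_width: 0.0133
grasp_force: 60.0
{'time_s': 20.5, 'tool_pos': [0.4968, -0.0431, 0.0844], 'tool_rot': [179.8049, -0.0396, -153.6165], 'force': [-3.0618, 7.0525, 7.329], 'wrist_torque': [2.1072, 0.8952, -0.0095], 'grip_width': 0.0133, 'grasp_force': 60.001}
r 0.0707 ang 203.95 wound 61.75 | Frad -0.1 Ftan -7.7 Fz 7.3
```

```bash
python3 -m creep '{"translation": [[0,-0.0155,0],[0,-0.0155,0],[0,-0.0155,0],[0,-0.0155,0]],"turn":[[0,0,-0.0056],[0,0,-0.0056],[0,0,-0.0056],[0,0,-0.0056]],"grip":[0,0,0,0]}'
python3 w.py
```

```text
time_s: 21.0
tool_pos: [0.499, -0.0474, 0.0844]
tool_rot: [179.8, -0.0, -149.6]
force: [-3.7, 6.6, 8.3]
grip_width: 0.0138
grasp_force: 60.0
{'time_s': 21.0, 'tool_pos': [0.499, -0.0474, 0.0844], 'tool_rot': [179.7853, -0.0418, -149.5852], 'force': [-3.6629, 6.5942, 8.3498], 'wrist_torque': [2.0174, 1.022, 0.0781], 'grip_width': 0.0138, 'grasp_force': 60.0042}
r 0.0706 ang 207.89 wound 65.69 | Frad 0.2 Ftan -7.5 Fz 8.3
```

```bash
python3 -m creep '{"translation": [[0,-0.0155,-0.001],[0,-0.0155,0],[0,-0.0155,0],[0,-0.0155,0]],"turn":[[0,0,-0.0056],[0,0,-0.0056],[0,0,-0.0056],[0,0,-0.0056]],"grip":[0,0,0,0]}'
python3 w.py
```

```text
time_s: 21.5
tool_pos: [0.5014, -0.0517, 0.0844]
tool_rot: [179.8, -0.0, -145.6]
force: [-3.6, 7.2, 8.8]
grip_width: 0.0138
grasp_force: 60.0
{'time_s': 21.5, 'tool_pos': [0.5014, -0.0517, 0.0844], 'tool_rot': [179.7652, -0.0498, -145.5558], 'force': [-3.5501, 7.1814, 8.8386], 'wrist_torque': [2.1108, 1.1688, 0.0318], 'grip_width': 0.0138, 'grasp_force': 60.0057}
r 0.0707 ang 211.82 wound 69.62 | Frad -0.8 Ftan -8.0 Fz 8.8
```

```bash
python3 -m creep '{"translation": [[0,-0.0155,-0.003],[0,-0.0155,0],[0,-0.0155,0],[0,-0.0155,0]],"turn":[[0,0,-0.0056],[0,0,-0.0056],[0,0,-0.0056],[0,0,-0.0056]],"grip":[0,0,0,0]}'
python3 w.py
```

```text
time_s: 22.0
tool_pos: [0.5041, -0.0556, 0.0845]
tool_rot: [179.7, -0.1, -141.5]
force: [-3.9, 7.3, 7.7]
grip_width: 0.0133
grasp_force: 60.0
{'time_s': 22.0, 'tool_pos': [0.5041, -0.0556, 0.0845], 'tool_rot': [179.7487, -0.0541, -141.5144], 'force': [-3.8729, 7.253, 7.6885], 'wrist_torque': [2.088, 1.1081, 0.0559], 'grip_width': 0.0133, 'grasp_force': 60.0039}
r 0.0706 ang 215.73 wound 73.53 | Frad -1.1 Ftan -8.1 Fz 7.7
```

```bash
python3 -m creep '{"translation": [[0,-0.0155,0],[0,-0.0155,0],[0,-0.0155,0],[0,-0.0155,0]],"turn":[[0,0,-0.0056],[0,0,-0.0056],[0,0,-0.0056],[0,0,-0.0056]],"grip":[0,0,0,0]}'
python3 w.py
```

```text
time_s: 22.5
tool_pos: [0.507, -0.0594, 0.0844]
tool_rot: [179.7, -0.1, -137.5]
force: [-4.5, 7.8, 7.1]
grip_width: 0.0137
grasp_force: 60.0
{'time_s': 22.5, 'tool_pos': [0.507, -0.0594, 0.0844], 'tool_rot': [179.7172, -0.0589, -137.4833], 'force': [-4.5458, 7.7941, 7.0617], 'wrist_torque': [2.0731, 1.2523, 0.0301], 'grip_width': 0.0137, 'grasp_force': 59.9986}
r 0.0706 ang 219.60 wound 77.40 | Frad -1.5 Ftan -8.9 Fz 7.1
```

```bash
python3 -m creep '{"translation": [[0,-0.0155,0],[0,-0.0155,0],[0,-0.0155,0],[0,-0.0155,0]],"turn":[[0,0,-0.0056],[0,0,-0.0056],[0,0,-0.0056],[0,0,-0.0056]],"grip":[0,0,0,0]}'
python3 w.py
```

```text
time_s: 23.0
tool_pos: [0.5106, -0.0634, 0.0843]
tool_rot: [179.8, -0.1, -133.5]
force: [-4.1, 6.8, 6.0]
grip_width: 0.0136
grasp_force: 60.0
{'time_s': 23.0, 'tool_pos': [0.5106, -0.0634, 0.0843], 'tool_rot': [179.7645, -0.0511, -133.4555], 'force': [-4.0928, 6.84, 6.0043], 'wrist_torque': [1.7095, 1.0453, 0.0686], 'grip_width': 0.0136, 'grasp_force': 60.0028}
r 0.0706 ang 223.98 wound 81.78 | Frad -1.8 Ftan -7.8 Fz 6.0
```

```bash
python3 -m creep '{"translation": [[0,-0.0155,0],[0,-0.0155,0],[0,0,0]],"turn":[[0,0,-0.0056],[0,0,-0.0056],[0,0,0]],"grip":[0,0,0]}'
python3 w.py
```

```text
time_s: 23.38
tool_pos: [0.5127, -0.0657, 0.0838]
tool_rot: [179.8, -0.1, -131.5]
force: [-2.1, 5.7, 2.3]
grip_width: 0.0138
grasp_force: 60.0
{'time_s': 23.375, 'tool_pos': [0.5127, -0.0657, 0.0838], 'tool_rot': [179.8403, -0.0612, -131.4839], 'force': [-2.0534, 5.6575, 2.3033], 'wrist_torque': [1.3999, 0.5225, 0.0444], 'grip_width': 0.0138, 'grasp_force': 60.0008}
r 0.0708 ang 226.52 wound 84.32 | Frad -2.7 Ftan -5.4 Fz 2.3
```

The force dropped from 7 N to 2 N and z fell, so the tip is in the hole. I'll advance about 1.5° and press down gently.

```bash
python3 -m creep '{"translation": [[0,-0.0155,0],[0,-0.008,0],[0,0,0.01],[0,0,0.01],[0,0,0]],"turn":[[0,0,-0.0056],[0,0,-0.003],[0,0,0],[0,0,0],[0,0,0]],"grip":[0,0,0,0,0]}'
python3 w.py
```

```text
time_s: 24.0
tool_pos: [0.514, -0.0669, 0.0821]
tool_rot: [179.8, -0.1, -129.9]
force: [-1.8, 5.8, 1.6]
grip_width: 0.0135
grasp_force: 60.0
{'time_s': 24.0, 'tool_pos': [0.514, -0.0669, 0.0821], 'tool_rot': [179.8281, -0.0688, -129.9367], 'force': [-1.8224, 5.7807, 1.5685], 'wrist_torque': [1.4613, 0.5185, 0.051], 'grip_width': 0.0135, 'grasp_force': 60.0006}
r 0.0708 ang 227.93 wound 85.73 | Frad -3.1 Ftan -5.2 Fz 1.6
```

```bash
python3 -m creep '{"translation": [[-0.005,0,0.012],[0,0,0.012],[0,0,0.012],[0,0,0]],"turn":[[0,0,0],[0,0,0],[0,0,0],[0,0,0]],"grip":[0,0,0,0]}'
python3 w.py
```

```text
time_s: 24.5
tool_pos: [0.514, -0.0669, 0.0791]
tool_rot: [179.8, -0.1, -129.9]
force: [-2.0, 4.7, 0.8]
grip_width: 0.0134
grasp_force: 60.0
{'time_s': 24.5, 'tool_pos': [0.514, -0.0669, 0.0791], 'tool_rot': [179.821, -0.0984, -129.9408], 'force': [-1.9832, 4.6897, 0.8492], 'wrist_torque': [1.3198, 0.5627, 0.012], 'grip_width': 0.0134, 'grasp_force': 60.0004}
r 0.0707 ang 227.91 wound 85.71 | Frad -2.2 Ftan -4.6 Fz 0.8
```

```bash
python3 -m creep '{"translation": [[-0.004,0,0.015],[0,0,0.015],[0,0,0.015],[0,0,0.015],[0,0,0]],"turn":[[0,0,0],[0,0,0],[0,0,0],[0,0,0],[0,0,0]],"grip":[0,0,0,0,0]}'
python3 w.py
```

```text
time_s: 25.12
tool_pos: [0.514, -0.0668, 0.0742]
tool_rot: [179.8, -0.1, -130.0]
force: [-2.3, 5.7, 0.7]
grip_width: 0.0135
grasp_force: 60.0
{'time_s': 25.125, 'tool_pos': [0.514, -0.0668, 0.0742], 'tool_rot': [179.8097, -0.123, -129.9503], 'force': [-2.3123, 5.6785, 0.7237], 'wrist_torque': [1.228, 0.5736, 0.0113], 'grip_width': 0.0135, 'grasp_force': 60.0001}
r 0.0707 ang 227.87 wound 85.67 | Frad -2.7 Ftan -5.5 Fz 0.7
```

```bash
python3 -m creep '{"translation": [[0,0,0.01],[0,0,0.008],[0,0,0.006],[0,0,0]],"turn":[[0,0,0],[0,0,0],[0,0,0],[0,0,0]],"grip":[0,0,0,0]}'
python3 w.py
```

```text
time_s: 25.62
tool_pos: [0.5142, -0.0669, 0.0727]
tool_rot: [179.8, -0.1, -129.9]
force: [-2.7, 3.7, 4.5]
grip_width: 0.0133
grasp_force: 60.0
{'time_s': 25.625, 'tool_pos': [0.5142, -0.0669, 0.0727], 'tool_rot': [179.8275, -0.1071, -129.9482], 'force': [-2.6752, 3.7103, 4.4951], 'wrist_torque': [1.1418, 0.7457, 0.0391], 'grip_width': 0.0133, 'grasp_force': 60.0012}
r 0.0706 ang 228.07 wound 85.87 | Frad -1.0 Ftan -4.5 Fz 4.5
```

```bash
python3 -m creep '{"translation": [[0,0,0.006],[0,0,0],[0,0,0]],"turn":[[0,0,0],[0,0,0],[0,0,0]],"grip":[0,0,0]}'
python3 w.py
python3 -m creep '{"translation": [[0,0.008,0],[0,0.008,0],[0,0.008,0],[0,0,0]],"turn":[[0,0,0],[0,0,0],[0,0,0],[0,0,0]],"grip":[0,0,0,0]}'
python3 w.py
```

```text
time_s: 26.0
tool_pos: [0.5145, -0.0672, 0.0727]
tool_rot: [179.9, -0.1, -130.0]
force: [-3.3, 3.9, 6.4]
grip_width: 0.0135
grasp_force: 60.0
{'time_s': 26.0, 'tool_pos': [0.5145, -0.0672, 0.0727], 'tool_rot': [179.8644, -0.0889, -129.9582], 'force': [-3.3336, 3.9443, 6.3636], 'wrist_torque': [1.1114, 0.8387, 0.0754], 'grip_width': 0.0135, 'grasp_force': 60.0021}
r 0.0706 ang 228.39 wound 86.19 | Frad -0.7 Ftan -5.1 Fz 6.4
time_s: 26.5
tool_pos: [0.5133, -0.0661, 0.0727]
tool_rot: [179.9, -0.1, -130.0]
force: [-2.7, 3.7, 5.0]
grip_width: 0.0137
grasp_force: 60.0
{'time_s': 26.5, 'tool_pos': [0.5133, -0.0661, 0.0727], 'tool_rot': [179.8954, -0.0823, -129.9685], 'force': [-2.6952, 3.6896, 5.0202], 'wrist_torque': [0.991, 0.7825, -0.0124], 'grip_width': 0.0137, 'grasp_force': 60.002}
r 0.0707 ang 227.05 wound 84.85 | Frad -0.9 Ftan -4.5 Fz 5.0
```

```bash
python3 -m creep '{"translation": [[0,0.01,0],[0,0.01,0],[0,0.005,0],[0,0,0]],"turn":[[0,0,0],[0,0,0],[0,0,0],[0,0,0]],"grip":[0,0,0,0]}'
python3 w.py
```

```text
time_s: 27.0
tool_pos: [0.5121, -0.0651, 0.0727]
tool_rot: [180.0, -0.1, -130.0]
force: [-2.5, 2.4, 4.9]
grip_width: 0.0137
grasp_force: 60.0
{'time_s': 27.0, 'tool_pos': [0.5121, -0.0651, 0.0727], 'tool_rot': [179.9526, -0.0661, -129.9753], 'force': [-2.5195, 2.4426, 4.9363], 'wrist_torque': [0.7893, 0.775, -0.041], 'grip_width': 0.0137, 'grasp_force': 60.0019}
r 0.0707 ang 225.83 wound 83.63 | Frad 0.0 Ftan -3.5 Fz 4.9
```

```bash
python3 -m creep '{"translation": [[0,0.008,0],[0,0.008,0],[0,0.005,0],[0,0,0]],"turn":[[0,0,0],[0,0,0],[0,0,0],[0,0,0]],"grip":[0,0,0,0]}'
python3 w.py
```

```text
time_s: 27.5
tool_pos: [0.5118, -0.0646, 0.0727]
tool_rot: [-179.9, -0.0, -130.0]
force: [0.5, -1.3, 2.0]
grip_width: 0.0134
grasp_force: 60.0
{'time_s': 27.5, 'tool_pos': [0.5118, -0.0646, 0.0727], 'tool_rot': [-179.9122, -0.0239, -129.988], 'force': [0.4808, -1.2519, 1.9763], 'wrist_torque': [-0.2965, -0.0145, 0.0205], 'grip_width': 0.0134, 'grasp_force': 60.0009}
r 0.0706 ang 225.37 wound 83.17 | Frad 0.6 Ftan 1.2 Fz 2.0
```

The spring load is now carried by the hole. Releasing.

```bash
python3 -m creep '{"translation": [[0,-0.002,0],[0,0,0],[0,0,0],[0,0,0],[0,0,0]],"turn":[[0,0,0],[0,0,0],[0,0,0],[0,0,0],[0,0,0]],"grip":[0,0.2,0.3,0.4,0.4]}' 10
python3 w.py
```

```text
time_s: 28.12
tool_pos: [0.5116, -0.0635, 0.0726]
tool_rot: [180.0, 0.0, -130.0]
force: [0.7, 0.4, 0.1]
grip_width: 0.033
grasp_force: 0.0
{'time_s': 28.125, 'tool_pos': [0.5116, -0.0635, 0.0726], 'tool_rot': [179.9895, 0.001, -129.9513], 'force': [0.6956, 0.4172, 0.0539], 'wrist_torque': [0.0221, 0.0679, 0.0133], 'grip_width': 0.033, 'grasp_force': 0.0}
r 0.0700 ang 224.59 wound 82.39 | Frad -0.8 Ftan 0.2 Fz 0.1
```

```bash
python3 -m creep '{"translation": [[0,0,-0.15],[0,0,-0.3],[0,0,-0.5],[0,0,-0.6],[0,0,-0.4]],"turn":[[0,0,0],[0,0,0],[0,0,0],[0,0,0],[0,0,0]],"grip":[0.4,0.4,0.4,0.4,0.4]}'
python3 -m creep '{"translation": [[0.5,0.1,0],[0.6,0.1,0],[0.2,0,0],[0,0,0],[0,0,0]],"turn":[[0,0,0],[0,0,0],[0,0,0],[0,0,0],[0,0,0]],"grip":[0.4,0.4,0.4,0.4,0.4]}'
python3 - <<'E'
from h import *
st(); c=cam("scene");f=c["frame"][150:250,190:300]
d=cam("top")["frame"][170:255,220:310]
im=np.zeros((500,800,3),np.uint8); a=cv2.resize(f,(440,400),interpolation=cv2.INTER_CUBIC); b=cv2.resize(d,(360,340),interpolation=cv2.INTER_CUBIC)
im[:400,:440]=a; im[:340,440:]=b; cv2.imwrite("pics/end.png",im[:,:,::-1])
E
```

```text
time_s: 28.75
tool_pos: [0.5124, -0.064, 0.2321]
tool_rot: [-179.9, 0.2, -130.0]
force: [0.8, -0.3, 0.1]
grip_width: 0.0347
grasp_force: 0.0
time_s: 29.38
tool_pos: [0.4335, -0.132, 0.229]
tool_rot: [-180.0, 0.0, -129.9]
force: [-0.4, 1.3, 0.4]
grip_width: 0.0345
grasp_force: 0.0
{'time_s': 29.375, 'tool_pos': [0.4335, -0.132, 0.229], 'tool_rot': [-179.9676, 0.034, -129.8675], 'force': [-0.4165, 1.3, 0.3618], 'wrist_torque': [0.0895, 0.0701, -0.0051], 'grip_width': 0.0345, 'grasp_force': 0.0}
```

View pics/end.png

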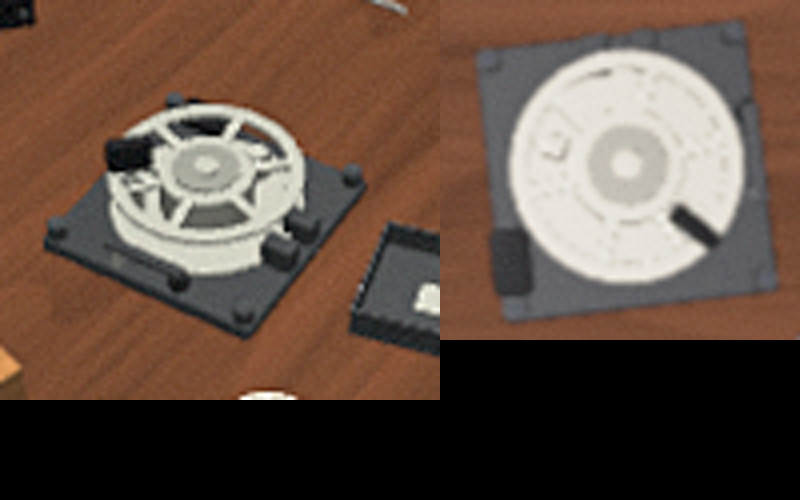

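The handle stands at (695,225) in the top crop, so the reel is held wound by about 83°. The pin is seated and the gripper is clear of everything.

```bash
python3 -c "
from cell import env
print(env.sign_off())"
```

```text
the job is handed in; nothing more can be done
None
```

The pin is fully down with its shoulder on the boss and released, and the reel stays wound at about 83°; handed in at 29 s, though on the first try at the boss the tip hit its rim and pressed with about 29 N before I backed off.

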